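# Uncap the sample jar and slide it under the filling outlet

## Robot

A 6-joint arm with a two-finger parallel gripper is mounted at the origin on the work surface. World frame = base frame: x ahead of the robot, y to its left, z up, the work surface at z = 0. Lengths are in m, angles in degrees, forces in N, time in s.
With the tool pointing down it reaches from about 0.3 to 0.75 m from the base axis. Payload 8.5 kg.
Tool frame: the origin (TCP) lies at the very end of the fingers, on their centre line; the grasp point (between the pads) lies 19 mm behind it; x points along the fingers, y is the direction in which the jaws open and shut, and the axes are right-handed (so a half turn about x gives the same grasp; the last joint's range is limited). The gripper opens to 85 mm and grips with 20 to 120 N. Pads are 22 mm wide; open, the fingers measure 114 mm over their backs; the gripper's body (76 mm by 85 mm) begins 54 mm behind the grasp point. The pads swing forward as they close: fully open they stand 13 mm farther back than shut.
Start: joints at [-12.336, 21.807, 74.336, -0, 83.858, -12.336], TCP at [0.55, 0, 0.201] pointing down, gripper open.
Joint ranges: [-178.18, 178.18], [-50.72, 133.34], [12.68, 142.11], [-81.47, 261.47], [9.98, 163.14], [-165.26, 165.26]. Speed limits (degrees/s): [136.94, 136.94, 180, 180, 180, 180].

## Interface

Orientations are given as a 3x3 rotation matrix whose columns are the frame's x, y, z axes.
In Python, from rig import sensors, cams, env gives the robot as it stands.
- The arm moves only by the shell command python3 -m crank 'ROWS' [FORCE]. ROWS is a JSON object of lists of equal length, an entry for each row: "hand": the closure in counts, from 0 (fully open) to 255 (shut); "translation": the shift along the tool's x, y, z in m, a list of three; "dr": the turn, a rotation vector about the tool's x, y, z in rad, a list of three. A call has 1 to 5 rows; each row is the pose to reach, as a shift and turn from the pose commanded when the call began, along the tool's axes at that moment; what a row does not reach only later rows make up. A row lasts 1/10 s, in which the tool goes at most 50 mm and 8.59 degrees, less where a joint would pass 70% of its speed; a pose out of reach is approached as far as the arm can. A call with a gripper value outside its range is refused whole. The fingers move at their own pace and stop on an object; FORCE is the grip in N (left out, the last holds). Time passes only in rows, so rows that repeat a pose let the fingers close. It gives the time, the measured TCP pose, the force and the opening at its end, in the units of the state.
- sensors.observe(): the state, without advancing time (a new reading comes with each control period).
- cams.get_image(name): name is "scene" or "side" or "wrist"; returns (picture, depth): 480x640x3 uint8, blue, green, red; 480x640 float32, m along the optical axis (not along the pixel's ray), 0 where there is no reading.
- cams.calibration(name): a dict with "vertical_fov" (degrees; the focal length in pixels is half the picture's height over the tangent of half this angle, whatever the lens; pixels are square), "cx", "cy" (the principal point, pixels), "distortion" ([k1, k2, p1, p2, k3] as OpenCV has them; the pictures are not rectified), "extrinsics" (4x4, takes a point from camera to world coordinates). Camera axes: x right, y down, z forward; pixel columns grow to the right and rows downward; lengths in m; the calibration is good to about 2 mm. A picture is of the moment at which its call begins: read the wrist's pose just before it. calibration takes no time and is no camera call; for the wrist camera it gives the pose at the moment of the call.
- env.close_job(): hands the job in, once; it reports no verdict.
The state is a dict: "time_s": time; "q": joint angles; "qvel": joint speeds; "joint_efforts": joint torques, N m; "position": TCP position; "tool_rot": TCP orientation; "ft_force": force on the tool from outside, world axes, zero at the start; "wrist_torque": the same for the moment, N m; "grip_width": finger opening in m.
Only numpy, scipy, OpenCV 4.12 (cv2) and the standard library are available. Lean on these libraries where they do the work, as an engineer would, in place of code of your own. Each camera call takes 0.05 s, during which the arm holds its last target. There are 200 camera calls.

## Task

Get the sample jar ready for filling: lift its loose cap off and set it gently, knob up, flat in the recess of the grey bench rest that it fits into (do not drop it). Then push the open jar, kept upright and standing on the tray, along its guide rails until it is fully home against the back stop under the filling outlet. Do not disturb the vial, the beaker or the wash bottle.

Things in the scene. Friction and masses are not known exactly. Their poses are not given: they have to be found in the camera images.
- jar: squat amber glass jar with a paper label, open at the top under its cap: body 88 mm across up to 58 mm high, shoulder, then a neck 60 mm across (outside) up to the rim at 85 mm; about 0.4 kg, too wide for most grippers. Origin: centre of its underside; z up. It stands on the stand's tray between the rails
- cap: loose white plastic cap that simply sits over the jar's neck (no thread): hollow skirt 72 mm outside, 66 mm inside, 16 mm high with a 4 mm top; on it a central round knob 24 mm across, from 16 to 38 mm above the origin. About 50 g. Origin: centre of the skirt's lower edge; z along the knob. On the jar its origin is 73 mm above the jar's underside
- stand: fixed white filling stand. Origin at bench level under the jar's final centre; x runs along the guide channel (the jar travels towards +x), z up. Tray 8 mm thick, 126 mm wide, x -220 to 120 mm. Two aluminium rails 10 mm thick, 96 mm between them, tops 24 mm above the bench, x -200 to 50. Back stop face at x = 44, top 30 mm above the bench. Column x 72 to 108, 30 mm wide, 140 high
- overhang (a point): middle of the lower front edge of the stand's overhanging arm, 106 mm above the bench, straight above the home point; the arm is 36 mm wide, 34 mm thick and runs from here to the column. The jar passes under it without its cap, not with it. Axes as the stand's. The outlet pipe, 10 mm across, hangs 12 mm behind this edge, its tip 98 mm above the bench
- home (a point): point on the tray's upper face (8 mm above the bench), where the centre of the jar's underside is when the jar touches the back stop; axes as the stand's
- wide_rest: fixed grey round bench rest, 114 mm across, 36 mm high, with a round recess 84 mm across and 12 mm deep (floor 24 mm above the bench) that takes the cap. Origin: centre of its underside
- narrow_rest: fixed grey round bench rest of the same outside size, whose recess is only 54 mm across: the cap does not fit. Origin: centre of its underside
- vial: small closed glass vial, 24 mm across, 50 mm high, standing between the rests and the stand; origin at its underside. Leave it alone
- beaker: glass beaker, 70 mm across, 90 mm high, to the left of the stand; origin at its underside. Leave it alone
- wash_bottle: white plastic bottle, 66 mm across, 170 mm high, to the left of the stand; origin at its underside. Leave it alone
Things that resemble listed ones, but are neither listed nor needed, are in the scene too. What is shaped like the wide_rest but purple or red is not meant.

How it is judged (in metres and radians):
On the way, in this order (a step that is already met when the one before it is completed fails the run):
1. the cap lies flat in the recess of the wide rest, let go (horizontal distance between cap and wide_rest below 0.009 m and z of cap in the frame of wide_rest between 0.02 and 0.028 m and angle between cap's own z axis and vertical below 0.1 rad and contact force between cap and the fingers below 0.1 N and linear speed of cap below 0.02 m/s), for 0.2 s.
2. the open jar is home against the back stop (x of jar in the frame of home between -0.006 and 0.006 m and y of jar in the frame of home between -0.008 and 0.008 m and z of jar in the frame of home below 0.004 m and angle between jar's own z axis and vertical below 0.06 rad), for 0.2 s.
At the end, for the whole second after the job is handed in: Cap knob up and flat (0.1 rad) on the floor of the wide rest's recess (origin 20 to 28 mm above the rest's underside, within 9 mm of its centre); jar upright (0.06 rad) on the tray, within 6 mm along and 8 mm across the channel of the home point; both at rest (all of step 2 and horizontal distance between cap and wide_rest below 0.009 m and z of cap in the frame of wide_rest between 0.02 and 0.028 m and angle between cap's own z axis and vertical below 0.1 rad and linear speed of each of jar, cap below 0.01 m/s); the robot touches nothing.
It fails at once if the cap falls freely from more than about 26 mm above the recess floor (contact force between cap and anything else below 0.02 N and height (world z) of cap above 0.05 m and linear speed of cap above 0.2 m/s).
It fails at once if the jar is tipped by more than 0.3 rad (angle between jar's own z axis and vertical above 0.3 rad).
It fails at once if the jar is lifted more than 20 mm off the tray (z of jar in the frame of home above 0.02 m).
It fails at once if the vial, beaker or wash bottle is moved by more than 30 mm or knocked over (distance of any of vial, beaker, wash_bottle from where it was at the start of the episode above 0.03 m or angle between any of vial, beaker, wash_bottle's own z axis and vertical above 0.5 rad).
It also fails if it takes over 58 s, if anything falls off the work surface, if the arm or the gripper's body presses on something with over 40 N, if the wrist force passes 120 N, or if a joint passes its speed limit or range.

## Working session

There is one attempt and no reset: what is moved stays moved. The work goes in short steps, Python scripts to look and compute and a shell command to move; the robot and the scene stay as the last step left them, time stands still between calls to the robot, and variables do not carry over. Pictures are saved under pics/ and viewed, about 8 in all and at most 12, crops included, and the job is handed in when it is done.

```bash
mkdir -p pics; ls; cat > h.py <<'E'
import numpy as np, cv2, sys
from rig import sensors, cams, env
def K(c):
    f=240/np.tan(np.radians(c["vertical_fov"])/2)
    return np.array([[f,0,c["cx"]],[0,f,c["cy"]],[0,0,1.]])
def snap(n,fn):
    c=cams.calibration(n); im,d=cams.get_image(n)
    cv2.imwrite(f"pics/{fn}.png",im); np.savez(f"pics/{fn}.npz",im=im,d=d,K=K(c),dist=np.array(c["distortion"],float),T=np.array(c["extrinsics"]))
    return im,d
class V:
    def __init__(s,fn): s.__dict__.update(np.load(f"pics/{fn}.npz"))
    def ray(s,uv):
        p=cv2.undistortPoints(np.array(uv,float).reshape(-1,1,2),s.K,s.dist).reshape(-1,2)
        return np.c_[p,np.ones(len(p))]
    def plane(s,uv,z):
        r=s.ray(uv)@s.T[:3,:3].T; o=s.T[:3,3]
        return o+r*((z-o[2])/r[:,2])[:,None]
    def cloud(s):
        v,u=np.mgrid[:480,:640]; r=s.ray(np.c_[u.ravel(),v.ravel()])
        return (r*s.d.reshape(-1,1)@s.T[:3,:3].T+s.T[:3,3]).reshape(480,640,3)
    def px(s,P):
        R=s.T[:3,:3].T; rv=cv2.Rodrigues(R)[0]
        return cv2.projectPoints(np.array(P,float).reshape(-1,1,3),rv,-R@s.T[:3,3],s.K,s.dist)[0].reshape(-1,2)
E
python3 - <<'E'
from h import *
for n in("scene","side"): snap(n,n+"0"); print(n,V(n+"0").T.round(3).tolist(),V(n+"0").dist)
o=sensors.observe(); print(o)
E
```

```text
pics
scene [[0.704, 0.448, -0.552, 1.103], [0.71, -0.465, 0.529, -0.576], [-0.019, -0.764, -0.645, 0.768], [0.0, 0.0, 0.0, 1.0]] [0.04125158 0.         0.         0.         0.        ]
side [[-0.968, -0.165, 0.191, 0.252], [-0.253, 0.623, -0.74, 1.027], [0.003, -0.764, -0.645, 0.99], [0.0, 0.0, 0.0, 1.0]] [-0.07757146  0.          0.          0.          0.        ]
{'time_s': 0.1, 'q': array([-1.23348280e+01,  2.18378495e+01,  7.43791676e+01,  8.81495843e-04,
        8.38588280e+01, -1.23364654e+01]), 'qvel': array([ 0.07397754, -0.0276681 , -0.12665949,  0.05371435, -0.02297484,
        0.04338078]), 'joint_efforts': array([ 3.76895419e-03, -4.49219084e+01, -2.31655884e+01, -2.33104493e-04,
        3.63802450e-03,  7.57992581e-06]), 'position': array([5.49698940e-01, 7.71498832e-05, 2.00874123e-01]), 'tool_rot': array([[-1.28992227e-03,  9.99999168e-01,  2.67300270e-05],
       [ 2.97728189e-04,  2.71140946e-05, -9.99999955e-01],
       [-9.99999124e-01, -1.28991426e-03, -2.97762916e-04]]), 'ft_force': array([-0.64722784, -0.62864802,  0.64103082]), 'wrist_torque': array([ 0.00246574, -0.01323975,  0.05313483]), 'grip_width': 0.0852848881911516}
```

View pics/scene0.png

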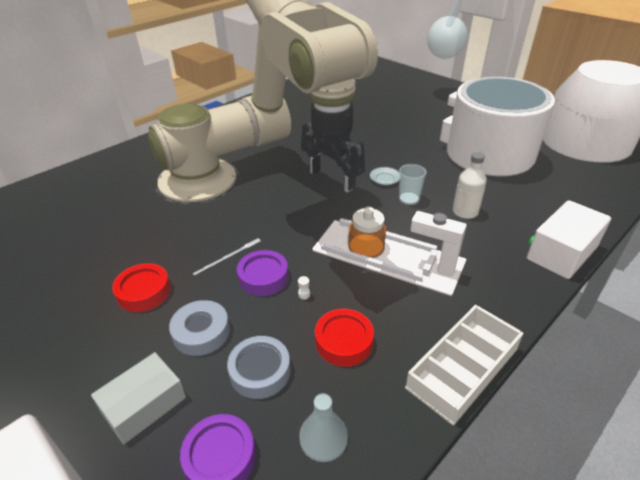

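View pics/side0.png

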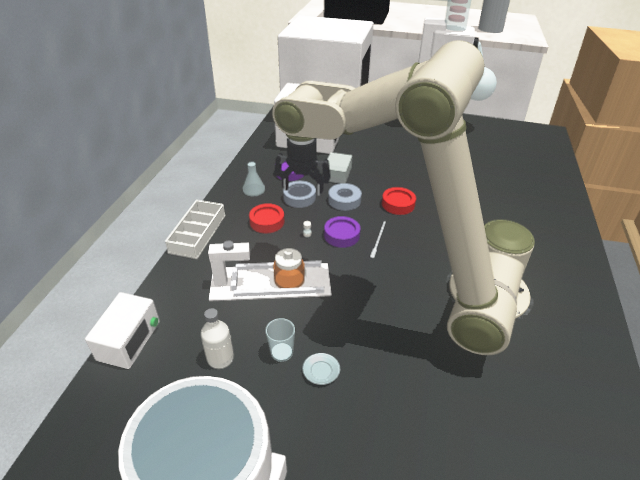

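Scene picture: the capped jar is at (368,233) on the stand, whose arm is at (438,225). The vial is at (304,288), the beaker at (411,185) and the wash bottle at (469,188). Candidate rests are two grey ones at (259,366) (large recess) and (199,327) (small recess), plus purple and red ones at (262,272), (218,450), (141,287) and (344,337). The grey one with the thin wall at (259,366) fits wide_rest, because the recess is wide and only the grey ones count. I'll confirm it in a crop and with numbers.

```bash
python3 - <<'E'
from h import *
from scipy.optimize import least_squares
s=V("scene0"); C=s.cloud()
def circ(P):
    f=least_squares(lambda p:np.hypot(P[:,0]-p[0],P[:,1]-p[1])-p[2],[*P[:,:2].mean(0),.05],loss='soft_l1',f_scale=.003).x; return f.round(4)
for nm in("scene0","side0"):
    s=V(nm);C=s.cloud()
    for n,(u,v,r) in (dict(wide=(259,366,36),narrow=(199,327,34)) if nm=="scene0" else dict(wide=(299,194,20),narrow=(345,197,20))).items():
        P=C[v-r:v+r,u-r:u+r].reshape(-1,3); im=s.im[v-r:v+r,u-r:u+r].reshape(-1,3).astype(int)
        z=P[:,2]; b=im.max(1)>60
        top=P[(abs(z-.036)<.004)&b]; c=top[:,:2].mean(0); rr=np.hypot(*(top[:,:2]-c).T)
        print(nm,n,len(top),"mean",c.round(4),"r pct",np.percentile(rr,[2,50,98]).round(4),"fit",circ(top), 'extent',(top.max(0)+top.min(0))[:2]/2)
s=V("scene0");C=s.cloud()
def reg(u0,u1,v0,v1,z0,z1):
    P=C[v0:v1,u0:u1].reshape(-1,3); P=P[(P[:,2]>z0)&(P[:,2]<z1)]; return P
P=reg(340,395,200,235,.105,.125); print("knob",len(P),P.mean(0).round(4))
P=reg(340,395,200,240,.09,.104); print("captop",len(P),P.mean(0).round(4),P.min(0),P.max(0))
P=reg(410,470,205,235,.134,.146);print("armtop",len(P),P.mean(0).round(4)); print(cv2.minAreaRect(P[:,:2].astype(np.float32)))
P=reg(305,470,215,292,.004,.013); P=P[P[:,0]>.3];r=cv2.minAreaRect(P[:,:2].astype(np.float32));print("tray",len(P),r,cv2.boxPoints(r))
a=cv2.resize(s.im[205:300,300:480],None,fx=4,fy=4,interpolation=2); b=cv2.resize(s.im[290:400,160:300],(720,566)[:2],interpolation=2)
b=cv2.resize(s.im[300:400,160:300],None,fx=2,fy=2,interpolation=2)
o=np.zeros((380+200,720,3),np.uint8);o[:380]=a;o[380:,:280]=b
cv2.imwrite("pics/crop1.png",o)
E
```

```text
scene0 wide 1276 mean [ 0.6497 -0.2961] r pct [0.0386 0.0493 0.0595] fit [ 0.6472 -0.2937  0.0496] extent [ 0.6218916  -0.29311369]
scene0 narrow 1668 mean [ 0.4936 -0.3202] r pct [0.0258 0.045  0.0641] fit [ 0.491  -0.3187  0.045 ] extent [ 0.52132838 -0.31786896]
side0 wide 120 mean [ 0.6414 -0.2706] r pct [0.0254 0.0527 0.1221] fit [ 0.6423 -0.2869  0.0498] extent [ 0.63917198 -0.24611941]
side0 narrow 201 mean [ 0.4847 -0.3111] r pct [0.0263 0.0447 0.0574] fit [ 0.486  -0.3127  0.0443] extent [ 0.48498181 -0.31234297]
knob 92 [0.5642 0.1058 0.1148]
captop 438 [0.567  0.1025 0.0961] [0.52658462 0.0710884  0.09022377] [0.59919365 0.14709967 0.10389045]
armtop 539 [0.7163 0.1546 0.1388]
((0.7128809690475464, 0.1581193506717682), (0.10852737724781036, 0.03924814611673355), 18.724781036376953)
tray 2974 ((0.6231266856193542, 0.14824922382831573), (0.4123031198978424, 0.2725546360015869), 46.15632247924805) [[ 0.38203925  0.0939644 ]
 [ 0.57861453 -0.09483233]
 [ 0.8642141   0.20253405]
 [ 0.66763884  0.39133078]]
```

View pics/crop1.png

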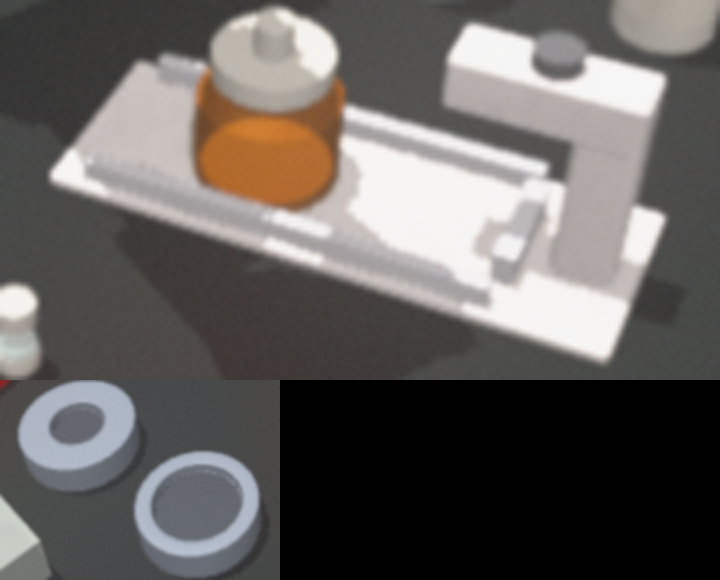

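The crop confirms it: upper-left of the rests panel is the narrow recess, and lower-right, at full-frame (259,366), is the wide thin-walled grey rest. The fits agree (radii from 39 to 60 mm). The tray's top-face corners read (313,249.5), (335,221.3), (451.8,294.3) and (465.8,259.5).

```bash
python3 - <<'E'
from h import *
from scipy.optimize import least_squares
s=V("scene0")
uv=[(313,249.5),(335,221.3),(451.8,294.3),(465.8,259.5)]
W=s.plane(uv,.008)[:,:2]; M=np.array([(-.22,-.063),(-.22,.063),(.12,-.063),(.12,.063)])
def T(p,M): c,q=np.cos(p[2]),np.sin(p[2]); return M@np.array([[c,q],[-q,c]])+p[:2]
f=least_squares(lambda p:(T(p,M)-W).ravel(),[.66,.14,.3]); print("home",f.x[:2].round(4),"yaw",np.degrees(f.x[2]).round(2),"res",(f.fun*1e3).round(1))
C=s.cloud(); P=C[225:270,320:450].reshape(-1,3); P=P[abs(P[:,2]-.024)<.0025]; print(len(P))
E
```

```text
home [0.6649 0.1392] yaw 18.37 res [-1.  -2.1 -3.2  1.   2.9 -1.   1.3  2.1]
478
```

```bash
python3 -m crank '{"hand":[60,60,60],"translation":[[-0.03,0.0,-0.04],[-0.03,0.01,-0.08],[-0.03,0.015,-0.104]],"dr":[[0,0,0],[0,0,0],[0,0,0]]}' 20; python3 - <<'E'
from h import *
snap("wrist","w1"); o=sensors.observe(); print(o["position"],o["ft_force"],o["time_s"],V("w1").T.round(3).tolist())
E
```

```text
time_s: 0.4
position: [0.5652, 0.1062, 0.2319]
tool_rot: [[0.001, 1.0, 0.001], [0.0, 0.001, -1.0], [-1.0, 0.001, -0.0]]
ft_force: [-0.3, -0.3, -0.2]
grip_width: 0.0654
[0.56518318 0.10871166 0.23122778] [-0.89389211  1.34141334 -1.25985933] 0.45 [[1.0, 0.0, 0.001, 0.565], [0.001, -0.952, -0.305, 0.184], [0.001, 0.305, -0.952, 0.404], [0.0, 0.0, 0.0, 1.0]]
```

View pics/w1.png

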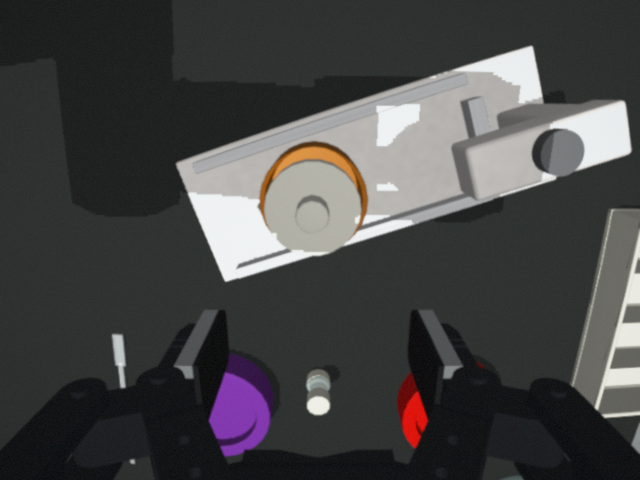

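The wrist view shows the cap centred at (312,207), with the knob's top face at (312,214). The tray corners are at (177,163), (225,281) and (533,46).

```bash
python3 - <<'E'
from h import *
from scipy.optimize import least_squares
s=V("w1")
print("knob",s.plane([(312,214)],.119).round(4), "captop",s.plane([(312,204)],.097).round(4))
C=s.cloud()
P=C[190:235,285:340].reshape(-1,3); k=P[P[:,2]>.113]; print("knob depth",len(k),k.mean(0).round(4),((k.max(0)+k.min(0))/2).round(4))
P=C[140:260,250:375].reshape(-1,3); k=P[abs(P[:,2]-.097)<.004]; print("cap depth",len(k),((k.max(0)+k.min(0))/2).round(4),np.ptp(k,0))
W=s.plane([(225,281),(177,163),(533,46)],.008)[:,:2]; M=np.array([(-.22,-.063),(-.22,.063),(.12,.063)])
def T(p,M): c,q=np.cos(p[2]),np.sin(p[2]); return M@np.array([[c,q],[-q,c]])+p[:2]
f=least_squares(lambda p:(T(p,M)-W).ravel(),[.66,.14,.3]); print("home",f.x[:2].round(4),"yaw",np.degrees(f.x[2]).round(2),"res",(f.fun*1e3).round(1))
E
```

```text
knob [[0.5617 0.1121 0.119 ]] captop [[0.5614 0.1141 0.097 ]]
knob depth 923 [0.5613 0.1116 0.1214] [0.5613 0.1415 0.2587]
cap depth 6150 [0.561  0.1101 0.097 ] [0.07168288 0.0705313  0.00775974]
home [0.6625 0.1417] yaw 18.0 res [ 0.1 -1.1 -1.4  0.6  1.3  0.5]
```

```bash
python3 -m crank '{"hand":[60,60,60,60,60],"translation":[[0.03,-0.0035,-0.007],[0.07,-0.0035,-0.007],[0.10,-0.0035,-0.007],[0.120,-0.0035,-0.007],[0.131,-0.0035,-0.007]],"dr":[[0,0,0],[0,0,0],[0,0,0],[0,0,0],[0,0,0]]}' 20 
python3 - <<'E'
from h import *
snap("wrist","w2"); o=sensors.observe(); print(o["position"],o["ft_force"],o["grip_width"])
im=V("w2").im; cv2.imwrite("pics/w2c.png",cv2.resize(im[150:480,120:520],None,fx=1.5,fy=1.5))
E
```

```text
time_s: 0.95
position: [0.5605, 0.1108, 0.0983]
tool_rot: [[-0.003, 1.0, -0.0], [-0.0, -0.0, -1.0], [-1.0, -0.003, 0.0]]
ft_force: [-0.6, 1.0, 0.3]
grip_width: 0.0655
[0.56029269 0.11082528 0.09762353] [-0.63686482  0.74164802 -3.10063691] 0.06498783608294824
```

View pics/w2c.png

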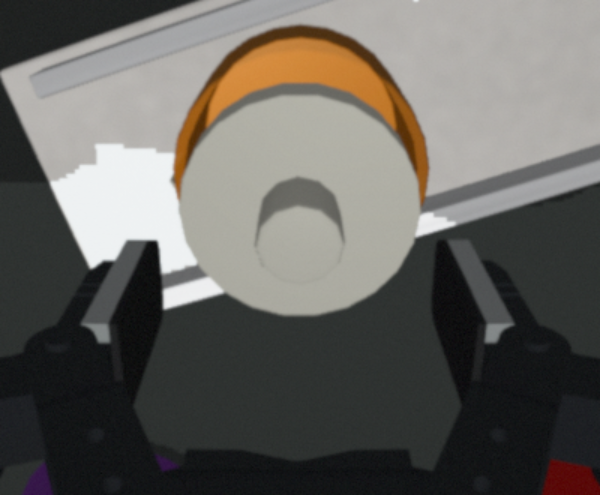

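The knob's top face is centred at crop (300,244), which is full-frame (320,313). It lies between the pads along x; I'll check it in y.

```bash
python3 - <<'E'
from h import *
s=V("w2"); print(s.plane([(320,312.7)],.119).round(4)); C=s.cloud(); k=C[295:330,300:340].reshape(-1,3); k=k[k[:,2]>.113]; print(k.mean(0).round(4)); P=C[200:365,235:405].reshape(-1,3); k=P[abs(P[:,2]-.097)<.004]; print("cap",((k.max(0)+k.min(0))/2).round(4),k[:,2].mean())
E
```

```text
[[0.5618 0.1105 0.119 ]]
[0.5616 0.1111 0.1196]
cap [0.5615 0.1099 0.097 ] 0.09697015300766015
```

```bash
for i in 1 2; do python3 -m crank '{"hand":[255,255,255,255,255],"translation":[[-0.001,0.001,0],[-0.001,0.001,0],[-0.001,0.001,0],[-0.001,0.001,0],[-0.001,0.001,0]],"dr":[[0,0,0],[0,0,0],[0,0,0],[0,0,0],[0,0,0]]}' 30; done
python3 -m crank '{"hand":[255,255,255,255,255],"translation":[[-0.005,0,0],[-0.015,0,0],[-0.03,0,0],[-0.05,0,0],[-0.05,0,0]],"dr":[[0,0,0],[0,0,0],[0,0,0],[0,0,0],[0,0,0]]}'
```

```text
time_s: 1.5
position: [0.5626, 0.111, 0.1019]
tool_rot: [[0.001, 1.0, -0.0], [-0.0, -0.0, -1.0], [-1.0, 0.001, 0.0]]
ft_force: [0.2, -0.6, 0.2]
grip_width: -0.0002
time_s: 2.0
position: [0.5635, 0.111, 0.1024]
tool_rot: [[-0.0, 1.0, -0.0], [0.0, -0.0, -1.0], [-1.0, -0.0, -0.0]]
ft_force: [-0.4, 0.2, -0.5]
grip_width: -0.0002
time_s: 2.5
position: [0.5649, 0.1111, 0.1556]
tool_rot: [[0.006, 1.0, 0.0], [-0.0, 0.0, -1.0], [-1.0, 0.006, 0.0]]
ft_force: [-0.9, 0.2, -0.1]
grip_width: 0.0
```

The fingers shut to 0, so the knob was missed. I'll look before moving on.

```bash
python3 - <<'E'
from h import *
snap("wrist","w3"); snap("side","s3"); o=sensors.observe(); print(o["position"],o["ft_force"],o["grip_width"])
a=V("w3").im; b=V("s3").im[200:310,200:345]; 
o=np.zeros((360,800,3),np.uint8); o[:360,:400]=cv2.resize(a[120:480,120:520],(400,360)); o[:303,400:]=cv2.resize(b,(400,303),interpolation=2); cv2.imwrite("pics/w3c.png",o)
E
```

```text
[0.56349247 0.11101476 0.15268596] [ 0.99087839  0.63006092 -0.07027911] 0.00019050136168686255
```

View pics/w3c.png

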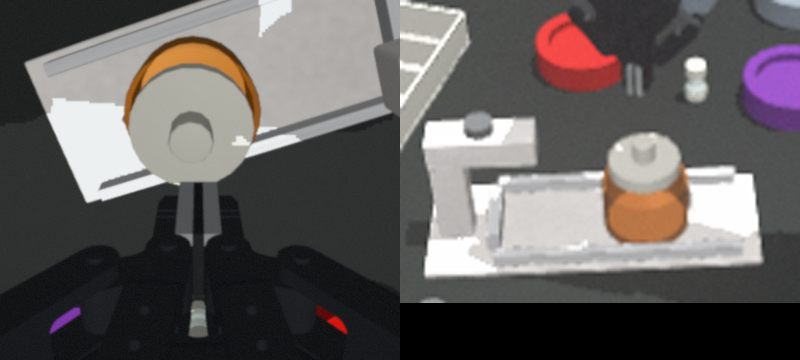

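The closed fingers stand well clear of the knob on its -y side (wrist view: tip at full-frame (320,303); side view: tips at about (284,233)), and the cap is undisturbed. Some reported geometry is wrong, so I'll check where each camera projects the reported TCP.

```bash
python3 - <<'E'
from h import *
o=sensors.observe(); p=o["position"]; q=o["q"]; print(p,q)
for n in("w3","s3"):
    v=V(n); print(n,"TCP px",v.px([p]),"shifted",v.px([p+[0,-.05,0]]))
s=V("s3"); C=s.cloud(); P=C[215:270,260:320].reshape(-1,3)
k=P[(abs(P[:,2]-.117)<.005)]; print("side knob", k.mean(0).round(3),len(k)); k=P[(abs(P[:,2]-.097)<.003)];print("side cap",k.mean(0).round(3))
k=C[226:234,281:288].reshape(-1,3); print("side tips",np.median(k,0))
w=V("w3"); k=w.cloud()[303:310,306:316].reshape(-1,3); print("wrist-cam tip surf",np.median(k,0)); print(w.T.round(3).tolist())
v=V("w3");C=v.cloud();print("wrist bench z",np.median(C[300:310,20:40].reshape(-1,3),0))
E
```

```text
[0.56349247 0.11101476 0.15268596] [-6.60775444e-01  2.64026139e+01  7.51363047e+01  1.18644172e-03
  7.84146967e+01 -6.61505113e-01]
w3 TCP px [[313.99545688 287.52388936]] shifted [[314.34204584 381.87871424]]
s3 TCP px [[286.11026936 240.73042498]] shifted [[291.4731493  229.19501046]]
side knob [0.559 0.113 0.115] 49
side cap [0.555 0.116 0.096]
side tips [0.56422821 0.12134857 0.20062572]
wrist-cam tip surf [0.56242241 0.12194523 0.19294492]
[[1.0, -0.002, 0.006, 0.564], [-0.0, -0.952, -0.305, 0.189], [0.006, 0.305, -0.952, 0.328], [0.0, 0.0, 0.0, 1.0]]
wrist bench z [ 3.11135221e-01  2.52550023e-02 -4.00844571e-06]
```

Both cameras put the visible finger ends at z of about 0.19 to 0.20, while the TCP reads 0.153. So the fingers may end about 40 mm short of the reported TCP, which would explain the miss. I'll measure this directly.

```bash
python3 - <<'E'
from h import *
snap("scene","sc4")
for n in("w3","s3","sc4"):
    C=V(n).cloud().reshape(-1,3); m=(np.hypot(C[:,0]-.5635,C[:,1]-.111)<.035)&(C[:,2]>.13)
    k=C[m]; print(n,len(k),"z min..",np.percentile(k[:,2],[0,1,3,6,10,20]).round(3)); 
    lo=k[k[:,2]<np.percentile(k[:,2],1)+.012]; print("   low part",lo.mean(0).round(3),lo.min(0).round(3),lo.max(0).round(3))
a=cv2.resize(V("sc4").im[100:270,290:450],(640,680))[:600]; b=cv2.resize(V("s3").im[160:270,240:330],None,fx=5,fy=5)
cv2.imwrite("pics/c4.png",cv2.hconcat([cv2.resize(V("sc4").im[120:270,300:400],(400,600)),cv2.resize(V("s3").im[150:270,245:325],(400,600))]))
E
```

```text
w3 35456 z min.. [0.189 0.195 0.201 0.21  0.221 0.233]
   low part [0.565 0.12  0.199] [0.552 0.116 0.189] [0.578 0.123 0.207]
s3 1076 z min.. [0.184 0.188 0.195 0.207 0.22  0.235]
   low part [0.56  0.119 0.192] [0.548 0.105 0.184] [0.575 0.125 0.2  ]
sc4 1879 z min.. [0.182 0.19  0.198 0.207 0.223 0.242]
   low part [0.568 0.104 0.194] [0.55  0.096 0.182] [0.579 0.118 0.201]
```

View pics/c4.png

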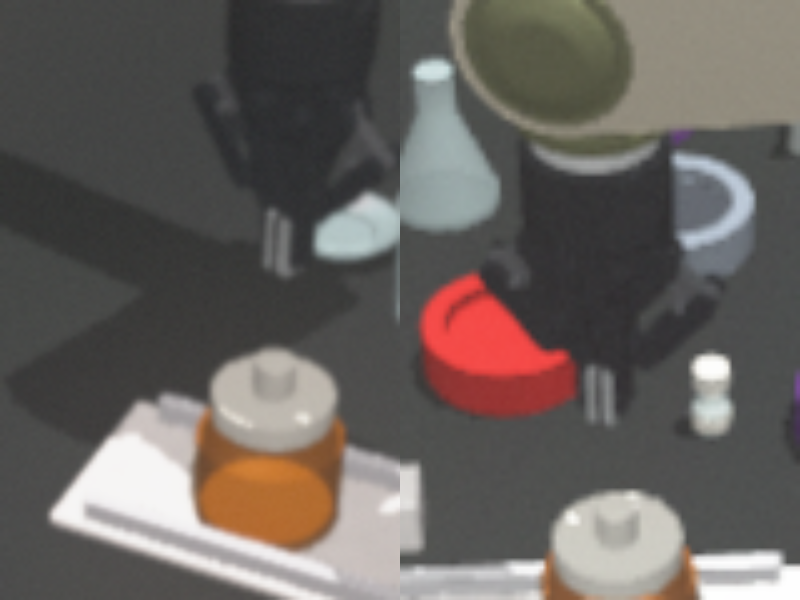

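All three cameras agree: with the fingers shut, the real ends are at z of about 0.185 to 0.19 against a reported TCP of 0.153. I'll work with tip = reported z + 0.034, open partly, go down in stages, and watch the force.

```bash
python3 -m crank '{"hand":[125,125,125,125,125],"translation":[[0,-0.002,0],[0.0,-0.002,0],[0.03,-0.002,0],[0.06,-0.002,0],[0.070,-0.002,0]],"dr":[[0,0,0],[0,0,0],[0,0,0],[0,0,0],[0,0,0]]}' 30
python3 -m crank '{"hand":[125,125,125],"translation":[[0.003,0,0],[0.006,0,0],[0.006,0,0]],"dr":[[0,0,0],[0,0,0],[0,0,0]]}'
python3 - <<'E'
from h import *
snap("wrist","w5"); snap("side","s5"); o=sensors.observe(); print(o["position"],o["ft_force"],o["grip_width"])
a=V("w5").im; b=V("s5").im[190:290,240:340]
cv2.imwrite("pics/c5.png",cv2.hconcat([a[180:480,120:520],cv2.resize(b,(300,300),interpolation=2)]))
for n in("w5","s5"):
    C=V(n).cloud().reshape(-1,3); m=(np.hypot(C[:,0]-.5615,C[:,1]-.111)<.05)&(C[:,2]>.1)
    k=C[m&(C[:,2]<.16)]; h,e=np.histogram(k[:,2],np.arange(.1,.161,.004)); print(n,h)
E
```

```text
time_s: 3.15
position: [0.5599, 0.111, 0.0795]
tool_rot: [[-0.005, 1.0, -0.0], [0.0, -0.0, -1.0], [-1.0, -0.005, -0.0]]
ft_force: [0.4, -0.3, -0.3]
grip_width: 0.0431
time_s: 3.45
position: [0.562, 0.111, 0.0772]
tool_rot: [[0.001, 1.0, -0.0], [0.0, -0.0, -1.0], [-1.0, 0.001, -0.0]]
ft_force: [0.2, -0.3, 0.4]
grip_width: 0.0438
[0.56195271 0.11100568 0.07735142] [-0.37111383 -0.03801402  0.14603899] 0.04324230228695275
w5 [ 254  275  387  690 3621  702  680  724  782  877  722 1481  611 1421
 1972]
s5 [ 8 15 18 40 37  8 15 15 13 11 17  6 19 22 42]
```

View pics/c5.png

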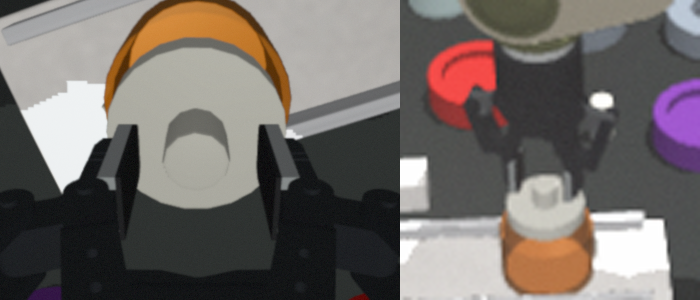

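The knob is now between the pads (crop (197,160), pads at x 125 and 272), and the tips are level with it. I'll lower 11 mm in small steps, then close.

```bash
python3 -m crank '{"hand":[125,125,125,125,125],"translation":[[0.004,0,0],[0.007,0,0],[0.009,0,0],[0.011,0,0],[0.011,0,0]],"dr":[[0,0,0],[0,0,0],[0,0,0],[0,0,0],[0,0,0]]}' 
python3 -m crank '{"hand":[255,255,255,255,255],"translation":[[0,0,0],[0,0,0],[0,0,0],[0,0,0],[0,0,0]],"dr":[[0,0,0],[0,0,0],[0,0,0],[0,0,0],[0,0,0]]}' 30
```

```text
time_s: 4.05
position: [0.5615, 0.111, 0.0653]
tool_rot: [[-0.0, 1.0, 0.0], [-0.0, 0.0, -1.0], [-1.0, -0.0, 0.0]]
ft_force: [0.7, -1.3, -1.1]
grip_width: 0.0436
time_s: 4.55
position: [0.5616, 0.1111, 0.0672]
tool_rot: [[0.002, 1.0, 0.0], [-0.0, 0.0, -1.0], [-1.0, 0.002, 0.0]]
ft_force: [-4.9, -0.2, 14.5]
grip_width: 0.0229
```

The knob is gripped (22.9 mm), and the tips press lightly on the cap's top, which fixes the height. I'll lift straight up slowly.

```bash
python3 -m crank '{"hand":[255,255,255,255,255],"translation":[[-0.003,0,0],[-0.008,0,0],[-0.016,0,0],[-0.030,0,0],[-0.05,0,0]],"dr":[[0,0,0],[0,0,0],[0,0,0],[0,0,0],[0,0,0]]}'
python3 -m crank '{"hand":[255,255,255,255],"translation":[[-0.02,0,0],[-0.04,0,0],[-0.05,0,0],[-0.05,0,0]],"dr":[[0,0,0],[0,0,0],[0,0,0],[0,0,0]]}'
python3 - <<'E'
from h import *
snap("wrist","w6"); snap("side","s6"); o=sensors.observe(); print(o["position"],o["ft_force"],o["grip_width"])
cv2.imwrite("pics/c6.png",cv2.hconcat([V("w6").im[180:480,120:520],cv2.resize(V("s6").im[170:290,240:360],(300,300),interpolation=2)]))
C=V("s6").cloud().reshape(-1,3); k=C[(np.hypot(C[:,0]-.5615,C[:,1]-.111)<.045)&(C[:,2]>.06)&(C[:,2]<.25)]; print(np.histogram(k[:,2],np.arange(.06,.25,.01)))
E
```

```text
time_s: 5.05
position: [0.5611, 0.111, 0.1156]
tool_rot: [[-0.002, 1.0, -0.0], [0.0, -0.0, -1.0], [-1.0, -0.002, -0.0]]
ft_force: [-0.6, 0.2, 0.2]
grip_width: 0.0225
time_s: 5.45
position: [0.562, 0.111, 0.1667]
tool_rot: [[0.003, 1.0, 0.0], [-0.0, 0.0, -1.0], [-1.0, 0.003, 0.0]]
ft_force: [-0.9, -0.3, -0.4]
grip_width: 0.0226
[0.56113816 0.11102051 0.1646877 ] [ 0.03367211 -0.09466331 -1.24928509] 0.02246284654433683
(array([233, 117, 126,  30,   0,   0,   0,   0,   0,   0,   0,  24, 100,
       216,  60,  84,  38,  54]), array([0.06, 0.07, 0.08, 0.09, 0.1 , 0.11, 0.12, 0.13, 0.14, 0.15, 0.16,
       0.17, 0.18, 0.19, 0.2 , 0.21, 0.22, 0.23, 0.24]))
```

View pics/c6.png

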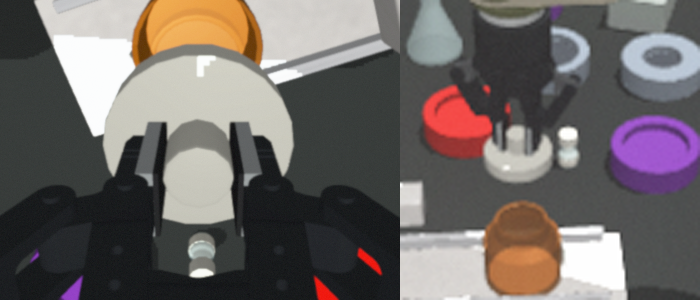

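The cap hangs level in the grip (wrist crop knob (197,175)), and the open jar stays on the tray. Next I'll carry it towards the wide rest at about (0.645,-0.291) and stop short for a close look.

```bash
python3 -m crank '{"hand":[255,255,255,255,255],"translation":[[0,0.007,0.02],[0,0.017,0.06],[0,0.027,0.10],[0,0.037,0.14],[0,0.047,0.18]],"dr":[[0,0,0],[0,0,0],[0,0,0],[0,0,0],[0,0,0]]}'
python3 -m crank '{"hand":[255,255,255,255,255],"translation":[[0,0.01,0.04],[0,0.02,0.08],[0,0.03,0.11],[0,0.036,0.12],[0,0.036,0.12]],"dr":[[0,0,0],[0,0,0],[0,0,0],[0,0,0],[0,0,0]]}'
python3 -m crank '{"hand":[255,255],"translation":[[0,0,0],[0,0,0]],"dr":[[0,0,0],[0,0,0]]}'
python3 - <<'E'
from h import *
snap("wrist","w7"); snap("scene","sc7"); o=sensors.observe(); print(o["position"],o["ft_force"],o["grip_width"])
from scipy.optimize import least_squares
for n in("w7","sc7"):
    v=V(n); C=v.cloud().reshape(-1,3); im=v.im.reshape(-1,3).astype(int)
    m=(np.hypot(C[:,0]-.645,C[:,1]+.291)<.075)&(abs(C[:,2]-.036)<.003)&(im.max(1)>60)
    P=C[m][:,:2]
    # annulus 42..57 mm: penalise points outside it
    f=least_squares(lambda p:(lambda r:np.maximum(0,.042-r)+np.maximum(0,r-.057))(np.hypot(*(P-p).T)),[.645,-.291],loss='soft_l1',f_scale=.002).x
    r=np.hypot(*(P-f).T); print(n,len(P),"rest",f.round(4),np.percentile(r,[1,50,99]).round(4))
E
```

```text
time_s: 6.05
position: [0.6082, -0.0705, 0.164]
tool_rot: [[-0.002, 1.0, 0.0], [0.001, 0.0, -1.0], [-1.0, -0.002, -0.001]]
ft_force: [0.9, 1.2, -0.1]
grip_width: 0.0227
time_s: 6.55
position: [0.6443, -0.1905, 0.1633]
tool_rot: [[-0.002, 1.0, -0.002], [0.001, -0.002, -1.0], [-1.0, -0.002, -0.001]]
ft_force: [-0.4, -0.1, -0.8]
grip_width: 0.0227
time_s: 6.75
position: [0.6442, -0.1878, 0.1651]
tool_rot: [[-0.001, 1.0, 0.001], [0.001, 0.001, -1.0], [-1.0, -0.001, -0.001]]
ft_force: [-0.3, 0.0, -0.6]
grip_width: 0.023
[ 0.64432801 -0.18794438  0.16555657] [ 1.23053457  0.56889671 -0.88407403] 0.022925604901470078Traceback (most recent call last):
  File "<stdin>", line 10, in <module>
    return _quantile_unchecked(
        a, q, axis, out, overwrite_input, method, keepdims, weights)
    return _ureduce(a,
                    func=_quantile_ureduce_func,
    ...<5 lines>...
                    overwrite_input=overwrite_input,
                    method=method)
    r = func(a, **kwargs)
    result = _quantile(arr,
                       quantiles=q,
    ...<2 lines>...
                       out=out,
                       weights=wgt)
    slices_having_nans = np.isnan(arr[-1, ...])
                                  ~~~^^^^^^^^^
IndexError: index -1 is out of bounds for axis 0 with size 0
```

View pics/w7.png

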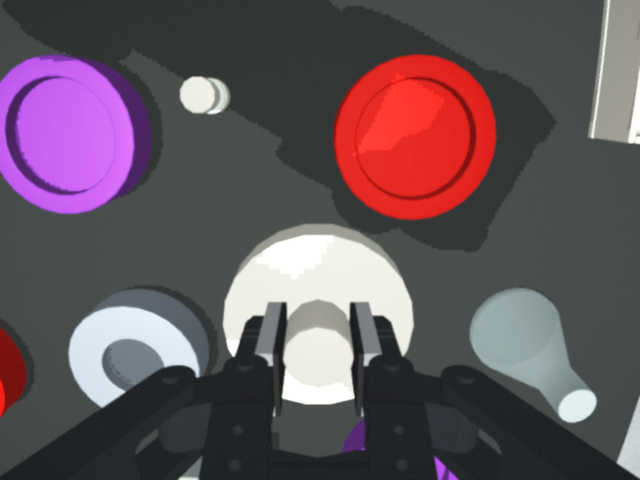

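The wrist view shows the narrow rest at (135,352), red at (415,137), purple at (68,134) and the vial at (205,95), with the wide rest hidden behind the cap. I'll sidestep 110 mm in -x so the wrist camera sees it, and measure numerically.

```bash
python3 -m crank '{"hand":[255,255,255,255,255],"translation":[[0,-0.04,0],[0,-0.08,0],[0,-0.11,0],[0,-0.11,0],[0,-0.11,0]],"dr":[[0,0,0],[0,0,0],[0,0,0],[0,0,0],[0,0,0]]}'
python3 - <<'E'
from h import *
snap("wrist","w8"); snap("scene","sc8"); snap("side","s8");o=sensors.observe(); print(o["position"],o["ft_force"],o["grip_width"])
from scipy.optimize import least_squares
for n in("w8","sc8","s8","scene0"):
    v=V(n); C=v.cloud().reshape(-1,3); im=v.im.reshape(-1,3).astype(int)
    m=(np.hypot(C[:,0]-.645,C[:,1]+.291)<.07)&(abs(C[:,2]-.036)<.004)&(im.max(1)>60)&(np.ptp(im,axis=1)<70)
    P=C[m][:,:2]; print(n,len(P))
    if len(P)<50: continue
    f=least_squares(lambda p:(lambda r:np.maximum(0,.042-r)+np.maximum(0,r-.057))(np.hypot(*(P-p).T)),P.mean(0),loss='soft_l1',f_scale=.002).x
    r=np.hypot(*(P-f).T); a=np.degrees(np.arctan2(*(P-f).T)); print(" rest",f.round(4),np.percentile(r,[1,50,99]).round(4),np.histogram(a,8,(-180,180))[0])
E
```

```text
time_s: 7.35
position: [0.5346, -0.1887, 0.1661]
tool_rot: [[0.001, 1.0, 0.0], [-0.001, 0.0, -1.0], [-1.0, 0.001, 0.001]]
ft_force: [0.2, 0.0, 0.3]
grip_width: 0.0228
[ 0.53531124 -0.18888106  0.16535541] [-0.42843696 -0.09935659 -0.77582956] 0.023216483146773763
w8 3464
 rest [ 0.6456 -0.293 ] [0.0417 0.0498 0.0569] [  2   7  84 955 863 779 747  27]
sc8 1267
 rest [ 0.6463 -0.2931] [0.0414 0.0498 0.0571] [149 147 144 144 139 156 192 196]
s8 118
 rest [ 0.6432 -0.2883] [0.0392 0.0494 0.0587] [19 12 13 15 15 19 12 13]
scene0 1275
 rest [ 0.6464 -0.2932] [0.0413 0.0498 0.057 ] [147 143 149 140 145 161 192 198]
```

View pics/w8.png

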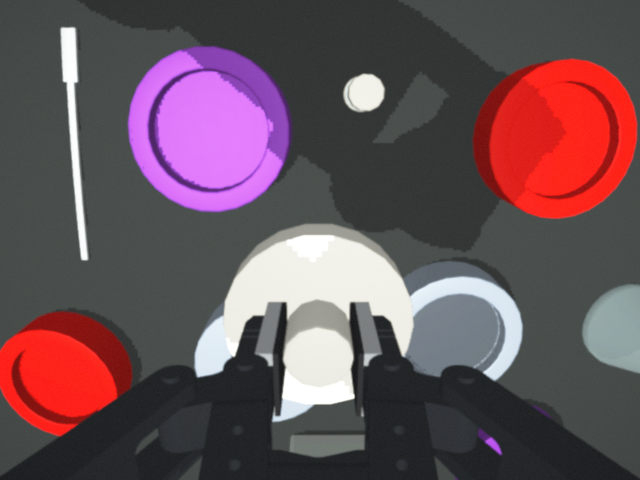

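The wide rest's recess is visible at (460,325) between cap and flask. The wrist and scene fits agree on (0.646,-0.293). I'll go above it and down.

```bash
python3 -m crank '{"hand":[255,255,255,255,255],"translation":[[0,0.035,0.033],[0,0.075,0.07],[0,0.1,0.095],[0,0.111,0.104],[0,0.111,0.104]],"dr":[[0,0,0],[0,0,0],[0,0,0],[0,0,0],[0,0,0]]}'
python3 -m crank '{"hand":[255,255,255,255,255],"translation":[[0.03,0,0],[0.07,0,0],[0.10,0,0],[0.12,0,0],[0.13,0,0]],"dr":[[0,0,0],[0,0,0],[0,0,0],[0,0,0],[0,0,0]]}'
python3 -m crank '{"hand":[255,255],"translation":[[0.003,0,0],[0.005,0,0]],"dr":[[0,0,0],[0,0,0]]}'
python3 - <<'E'
from h import *
snap("scene","sc9"); snap("side","s9"); o=sensors.observe(); print(o["position"],o["ft_force"],o["grip_width"])
for n in("sc9","s9"):
    v=V(n); C=v.cloud().reshape(-1,3); im=v.im.reshape(-1,3).astype(int)
    m=(np.hypot(C[:,0]-.6455,C[:,1]+.2925)<.05)&(C[:,2]>.036)&(C[:,2]<.07); k=C[m&(im.min(1)>90)]
    h,e=np.histogram(k[:,2],np.arange(.036,.072,.003)); print(n,h,e.round(3)); t=k[k[:,2]>.051]; t=t[t[:,2]<.058]; print(t.mean(0) if len(t) else 0, ((t.max(0)+t.min(0))/2),np.ptp(t,0))
E
```

```text
time_s: 8.0
position: [0.6468, -0.294, 0.1634]
tool_rot: [[-0.001, 1.0, -0.0], [0.001, -0.0, -1.0], [-1.0, -0.001, -0.001]]
ft_force: [0.2, 0.2, -0.8]
grip_width: 0.0228
time_s: 8.5
position: [0.6446, -0.2915, 0.0333]
tool_rot: [[-0.003, 1.0, 0.001], [0.002, 0.001, -1.0], [-1.0, -0.003, -0.002]]
ft_force: [-0.1, -0.1, -0.2]
grip_width: 0.0228
time_s: 8.7
position: [0.6459, -0.2929, 0.0314]
tool_rot: [[0.001, 1.0, 0.0], [-0.001, 0.0, -1.0], [-1.0, 0.001, 0.001]]
ft_force: [-1.0, -0.5, -0.2]
grip_width: 0.0228
[ 0.64592573 -0.29313798  0.0315401 ] [ 0.36821202 -0.69572792 -0.64505601] 0.022603399087040146
sc9 [236   3   0  20  44  37  41 126 436  50  10] [0.036 0.039 0.042 0.045 0.048 0.051 0.054 0.057 0.06  0.063 0.066 0.069]
[ 0.66956648 -0.30769798  0.05468332] [ 0.64616394 -0.29403344  0.05453426] [0.07187797 0.0699481  0.00692064]
s9 [ 2  5 12 15 15 17 53 56 16  7  9] [0.036 0.039 0.042 0.045 0.048 0.051 0.054 0.057 0.06  0.063 0.066 0.069]
[ 0.63754062 -0.27947643  0.05577938] [ 0.64257888 -0.28793774  0.05471979] [0.07024604 0.06771877 0.00655843]
```

Cap axis and rest centre agree within 1 mm in both cameras. I'll lower in small steps and feel for the floor.

```bash
python3 -m crank '{"hand":[255,255,255,255,255],"translation":[[0.006,0,0],[0.012,0,0],[0.016,0,0],[0.0185,0,0],[0.0185,0,0]],"dr":[[0,0,0],[0,0,0],[0,0,0],[0,0,0],[0,0,0]]}'
python3 -m crank '{"hand":[255,255],"translation":[[0.0012,0,0],[0.0012,0,0]],"dr":[[0,0,0],[0,0,0]]}'
python3 -m crank '{"hand":[255,255],"translation":[[0.0012,0,0],[0.0012,0,0]],"dr":[[0,0,0],[0,0,0]]}'
```

```text
time_s: 9.3
position: [0.6453, -0.2929, 0.0114]
tool_rot: [[-0.001, 1.0, -0.0], [0.0, -0.0, -1.0], [-1.0, -0.001, -0.0]]
ft_force: [-0.4, 0.2, -0.3]
grip_width: 0.0227
time_s: 9.5
position: [0.6455, -0.293, 0.0108]
tool_rot: [[0.0, 1.0, -0.0], [-0.0, -0.0, -1.0], [-1.0, 0.0, 0.0]]
ft_force: [0.6, 1.2, 0.2]
grip_width: 0.0228
time_s: 9.7
position: [0.6456, -0.2931, 0.0103]
tool_rot: [[0.001, 1.0, 0.0], [-0.001, 0.0, -1.0], [-1.0, 0.001, 0.001]]
ft_force: [-0.9, 1.0, 4.1]
grip_width: 0.0227
```

Touchdown at 4 N. I'll release, then rise straight up.

```bash
python3 -m crank '{"hand":[130,130,130,130,130],"translation":[[0,0,0],[0,0,0],[0,0,0],[0,0,0],[0,0,0]],"dr":[[0,0,0],[0,0,0],[0,0,0],[0,0,0],[0,0,0]]}'
python3 -m crank '{"hand":[130,130,130,130,130],"translation":[[-0.01,0,0],[-0.03,0,0],[-0.06,0,0],[-0.1,0,0],[-0.145,0,0]],"dr":[[0,0,0],[0,0,0],[0,0,0],[0,0,0],[0,0,0]]}'
python3 - <<'E'
from h import *
snap("scene","sc10"); snap("side","s10"); o=sensors.observe(); print(o["position"],o["ft_force"],o["grip_width"])
for n in("sc10","s10"):
    v=V(n); C=v.cloud().reshape(-1,3); im=v.im.reshape(-1,3).astype(int)
    m=(np.hypot(C[:,0]-.6455,C[:,1]+.2925)<.055)&(C[:,2]>.0)&(C[:,2]<.08)
    k=C[m&(im.min(1)>90)]; h,e=np.histogram(k[:,2],np.arange(.03,.072,.003)); print(n,h)
    t=C[m&(abs(C[:,2]-.0405)<.0025)]; t=t[np.hypot(*(t[:,:2]-[.6455,-.2925]).T)<.04]; print(" top",t.mean(0).round(4)); A=np.c_[t[:,:2]-t[:,:2].mean(0),np.ones(len(t))]; print(" slope",np.linalg.lstsq(A,t[:,2],rcond=None)[0].round(3))
    t=C[m&(C[:,2]>.055)]; print(" knob",t.mean(0).round(4))
E
```

```text
time_s: 10.2
position: [0.6455, -0.293, 0.0094]
tool_rot: [[-0.0, 1.0, 0.0], [0.0, 0.0, -1.0], [-1.0, -0.0, -0.0]]
ft_force: [0.4, 0.1, -0.4]
grip_width: 0.0419
time_s: 10.7
position: [0.645, -0.2927, 0.1561]
tool_rot: [[-0.001, 1.0, -0.0], [0.001, -0.0, -1.0], [-1.0, -0.001, -0.001]]
ft_force: [0.6, -0.6, 0.2]
grip_width: 0.0419
[ 0.64764409 -0.29428697  0.16303578] [ 0.08760062  0.59379196 -0.18632346] 0.042060487369892104
sc10 [ 84 530 699 633  65  13  11  17  14  21  81  23   0]
 top [ 0.6488 -0.2964  0.0402]
 slope [ 0.002 -0.004  0.04 ]
 knob [ 0.6475 -0.2952  0.0611]
s10 [113 114  76  19   2   5   2   9   4  15   4   0   0]
 top [ 0.6423 -0.2823  0.0396]
 slope [0.003 0.    0.04 ]
 knob [ 0.6418 -0.2905  0.0584]
```

The cap is flat in the recess (top at z = 0.040, slope below 0.004) and released. Next: shut the fingers and go behind the jar, to about (0.476, 0.083).

```bash
python3 -m crank '{"hand":[255,255,255,255,255],"translation":[[0,-0.01,-0.02],[0,-0.028,-0.06],[0,-0.046,-0.10],[0,-0.064,-0.14],[0,-0.082,-0.18]],"dr":[[0,0,0],[0,0,0],[0,0,0],[0,0,0],[0,0,0]]}' 30
python3 -m crank '{"hand":[255,255,255,255,255],"translation":[[0,-0.018,-0.04],[0,-0.036,-0.08],[0,-0.054,-0.12],[0,-0.072,-0.16],[0,-0.088,-0.196]],"dr":[[0,0,0],[0,0,0],[0,0,0],[0,0,0],[0,0,0]]}'
python3 -m crank '{"hand":[255,255,255,255,255],"translation":[[0,0,0],[0,0,0],[0,0,0],[0,0,0],[0,0,0]],"dr":[[-0.1,0,0],[-0.24,0,0],[-0.38,0,0],[-0.52,0,0],[-0.66,0,0]]}'
python3 -m crank '{"hand":[255,255,255,255,255],"translation":[[0,0,0],[0,0,0],[0,0,0],[0,0,0],[0,0,0]],"dr":[[-0.14,0,0],[-0.28,0,0],[-0.42,0,0],[-0.56,0,0],[-0.70,0,0]]}'
python3 -m crank '{"hand":[255,255,255,255,255],"translation":[[0,0,0],[0,0,0],[0,0,0],[0,0,0],[0,0,0]],"dr":[[-0.14,0,0],[-0.28,0,0],[-0.42,0,0],[-0.527,0,0],[-0.527,0,0]]}'
python3 - <<'E'
from h import *
from scipy.optimize import least_squares
snap("scene","sc11"); snap("side","s11"); o=sensors.observe(); print(o["position"],o["tool_rot"].round(3).tolist(),o["q"].round(1),o["ft_force"],o["grip_width"])
for n in("sc11","s11"):
    v=V(n); C=v.cloud().reshape(-1,3)
    m=(np.hypot(C[:,0]-.5615,C[:,1]-.111)<.06)&(C[:,2]>.088)&(C[:,2]<.097); k=C[m]; print(n,"rim",len(k),((k.max(0)+k.min(0))/2).round(4),np.ptp(k,0).round(3))
    for nm,(x0,x1,y0,y1,z0) in dict(beaker=(.4,.62,.2,.35,.05),bottle=(.6,.8,.2,.45,.05)).items():
        k=C[(C[:,0]>x0)&(C[:,0]<x1)&(C[:,1]>y0)&(C[:,1]<y1)&(C[:,2]>z0)&(C[:,2]<.12)]; print(nm,len(k),k.min(0).round(3),k.max(0).round(3))
E
```

```text
time_s: 11.3
position: [0.5625, -0.1115, 0.155]
tool_rot: [[0.001, 1.0, -0.0], [-0.0, -0.0, -1.0], [-1.0, 0.001, 0.0]]
ft_force: [0.6, 0.1, 0.0]
grip_width: -0.0
time_s: 11.8
position: [0.4744, 0.0846, 0.1551]
tool_rot: [[0.001, 1.0, 0.0], [0.0, 0.0, -1.0], [-1.0, 0.001, -0.0]]
ft_force: [-0.0, 0.8, -0.1]
grip_width: -0.0005
time_s: 12.3
position: [0.4755, 0.0831, 0.155]
tool_rot: [[0.001, 0.786, 0.618], [-0.0, 0.618, -0.786], [-1.0, 0.001, 0.001]]
ft_force: [-0.6, 0.2, -0.4]
grip_width: 0.0004
time_s: 12.8
position: [0.4755, 0.083, 0.155]
tool_rot: [[0.001, 0.204, 0.979], [-0.0, 0.979, -0.204], [-1.0, 0.0, 0.001]]
ft_force: [0.0, 0.9, 0.1]
grip_width: -0.0001
time_s: 13.3
position: [0.4755, 0.083, 0.1549]
tool_rot: [[0.001, -0.312, 0.95], [-0.0, 0.95, 0.312], [-1.0, -0.0, 0.001]]
ft_force: [-0.6, -0.5, -0.5]
grip_width: 0.0003
[0.47548599 0.08301669 0.15479551] [[0.0, -0.308, 0.951], [-0.0, 0.951, 0.308], [-1.0, -0.0, 0.0]] [  -4.2   17.6   89.3    0.    73.2 -112.1] [-0.64705998 -0.34704909  0.48787189] -0.0002808001264062002
sc11 rim 139 [0.5623 0.1073 0.0913] [0.06  0.059 0.007]
beaker 310 [0.474 0.312 0.05 ] [0.544 0.35  0.092]
bottle 715 [0.621 0.369 0.05 ] [0.685 0.425 0.12 ]
s11 rim 69 [0.5593 0.1129 0.0908] [0.059 0.061 0.006]
beaker 324 [0.474 0.315 0.05 ] [0.541 0.35  0.091]
bottle 672 [0.615 0.377 0.05 ] [0.681 0.444 0.12 ]
```

```bash
python3 -m crank '{"hand":[255,255,255,255,255],"translation":[[0.04,0,0],[0.08,0,0],[0.115,0,0],[0.14,0,0],[0.150,0,0]],"dr":[[0,0,0],[0,0,0],[0,0,0],[0,0,0],[0,0,0]]}' 
python3 -m crank '{"hand":[255,255,255,255,255],"translation":[[0,0,0.005],[0,0,0.013],[0,0,0.02],[0,0,0.026],[0,0,0.030]],"dr":[[0,0,0],[0,0,0],[0,0,0],[0,0,0],[0,0,0]]}' 
python3 -m crank '{"hand":[255,255,255,255,255],"translation":[[0,0,0.005],[0,0,0.010],[0,0,0.015],[0,0,0.020],[0,0,0.025]],"dr":[[0,0,0],[0,0,0],[0,0,0],[0,0,0],[0,0,0]]}' 
python3 - <<'E'
from h import *
snap("scene","sc12"); snap("side","s12"); o=sensors.observe(); print(o["position"],o["ft_force"])
for n in("sc12","s12"):
    C=V(n).cloud().reshape(-1,3)
    m=(np.hypot(C[:,0]-.58,C[:,1]-.117)<.06)&(C[:,2]>.088)&(C[:,2]<.097); k=C[m]; print(n,"rim",len(k),((k.max(0)+k.min(0))/2).round(4),np.ptp(k,0).round(3))
cv2.imwrite("pics/c12.png",cv2.hconcat([cv2.resize(V("sc12").im[170:300,300:480],(400,289)),cv2.resize(V("s12").im[200:310,200:352],(400,289))]))
E
```

```text
time_s: 13.9
position: [0.4745, 0.083, 0.0027]
tool_rot: [[-0.003, -0.309, 0.951], [0.0, 0.951, 0.309], [-1.0, 0.001, -0.003]]
ft_force: [0.7, -0.4, 0.0]
grip_width: 0.0001
time_s: 14.4
position: [0.505, 0.0925, 0.0051]
tool_rot: [[0.002, -0.311, 0.95], [-0.0, 0.95, 0.311], [-1.0, -0.001, 0.001]]
ft_force: [0.5, 0.4, 0.3]
grip_width: -0.0002
time_s: 14.9
position: [0.5279, 0.1002, 0.0045]
tool_rot: [[-0.0, -0.311, 0.95], [-0.0, 0.95, 0.311], [-1.0, 0.0, -0.0]]
ft_force: [-3.9, -1.7, 2.6]
grip_width: 0.0001
[0.52876486 0.10032185 0.00446526] [ 0.00782886 -0.19541448  0.44734834]
sc12 rim 161 [0.5693 0.1051 0.0925] [0.086 0.081 0.009]
s12 rim 73 [0.5684 0.1173 0.0921] [0.083 0.06  0.008]
```

Sliding contact, about 4 N, no side force. I'll continue for about 75 mm, then slow down to meet the stop.

```bash
for i in 1 2 3; do python3 -m crank '{"hand":[255,255,255,255,255],"translation":[[0,0,0.005],[0,0,0.010],[0,0,0.015],[0,0,0.020],[0,0,0.025]],"dr":[[0,0,0],[0,0,0],[0,0,0],[0,0,0],[0,0,0]]}' | grep -E "pos|ft_"; done
python3 - <<'E'
from h import *
snap("scene","sc13"); snap("side","s13"); o=sensors.observe(); print(o["position"],o["ft_force"])
a=V("sc13").im[180:300,310:475]; b=V("s13").im[205:310,200:345]
cv2.imwrite("pics/c13.png",cv2.hconcat([cv2.resize(a,(400,300),interpolation=2),cv2.resize(b,(400,300),interpolation=2)]))
E
```

```text
position: [0.5519, 0.1081, 0.0044]
ft_force: [-3.1, -0.2, 0.8]
position: [0.5757, 0.1158, 0.0045]
ft_force: [-1.7, -0.6, -0.5]
position: [0.5994, 0.1236, 0.0045]
ft_force: [-1.9, -0.1, -1.4]
[0.60000876 0.12363908 0.00462887] [-0.66122538  0.20699814  0.18459488]
```

```bash
for i in 1 2 3; do python3 -m crank '{"hand":[255,255,255],"translation":[[0,0,0.0015],[0,0,0.003],[0,0,0.004]],"dr":[[0,0,0],[0,0,0],[0,0,0]]}' | grep -E "pos|ft_"; done
```

```text
position: [0.6027, 0.1246, 0.0046]
ft_force: [-2.9, -0.4, 1.3]
position: [0.6067, 0.1259, 0.0046]
ft_force: [-3.5, -1.2, 2.7]
position: [0.6072, 0.1262, 0.0046]
ft_force: [-20.8, -9.3, 14.7]
```

Firm contact, about 23 N along the channel. I'll back off and check where the jar is.

```bash
python3 -m crank '{"hand":[255,255,255,255,255],"translation":[[0,0,-0.005],[0,0,-0.02],[0,0,-0.05],[0,0,-0.08],[0,0,-0.1]],"dr":[[0,0,0],[0,0,0],[0,0,0],[0,0,0],[0,0,0]]}' | grep -E "pos|ft_"
python3 - <<'E'
from h import *
from scipy.optimize import least_squares
snap("scene","sc14"); snap("side","s14"); d=np.array([np.cos(.315),np.sin(.315)]); n_=np.array([-d[1],d[0]]); H=np.array([.663,.141])
for n in("sc14","s14"):
    v=V(n); C=v.cloud().reshape(-1,3); im=v.im.reshape(-1,3).astype(int)
    X=np.c_[(C[:,:2]-H)@d,(C[:,:2]-H)@n_,C[:,2]]
    amber=(im[:,2]-im[:,0]>60)&(abs(X[:,0])<.08)&(abs(X[:,1])<.06)
    b=X[amber&(X[:,2]>.015)&(X[:,2]<.06)]
    f=least_squares(lambda p:np.hypot(b[:,0]-p[0],b[:,1]-p[1])-.044,[0,0],loss='soft_l1',f_scale=.002)
    print(n,len(b),"jar in home frame",f.x.round(4),"med res",np.median(abs(f.fun)).round(4))
    ov=X[(abs(X[:,0])<.1)&(abs(X[:,1])<.03)&(abs(X[:,2]-.140)<.004)]; print(" arm top x",np.percentile(ov[:,0],[1,99]).round(4),"y",np.percentile(ov[:,1],[2,98]).round(4))
    st=X[(X[:,0]>.03)&(X[:,0]<.07)&(abs(X[:,1])<.04)&(abs(X[:,2]-.030)<.003)&~amber]; print(" stop top x",len(st),np.percentile(st[:,0],[2,50,98]).round(4) if len(st) else 0)
    r=X[(abs(X[:,2]-.093)<.003)&(abs(X[:,0])<.06)&(abs(X[:,1])<.05)]; print(" rim x",np.percentile(r[:,0],[2,98]).round(4),"y",np.percentile(r[:,1],[2,98]).round(4), len(r))
a=V("sc14").im[180:300,310:475]; b=V("s14").im[205:310,200:345]
cv2.imwrite("pics/c14.png",cv2.hconcat([cv2.resize(a,(400,300),interpolation=2),cv2.resize(b,(400,300),interpolation=2)]))
E
```

```text
position: [0.5144, 0.0958, 0.0046]
ft_force: [-0.5, -0.6, 0.4]
sc14 576 jar in home frame [-0.0026 -0.0009] med res 0.001
 arm top x [0.0001 0.0993] y [-0.0178  0.0175]
 stop top x 132 [0.0416 0.0489 0.0555]
 rim x [-0.0305  0.0254] y [-0.0313  0.0239] 81
s14 360 jar in home frame [-0.0033 -0.0006] med res 0.0012
 arm top x [-0.0015  0.0991] y [-0.0116  0.0235]
 stop top x 63 [0.0412 0.0487 0.0658]
 rim x [-0.0313  0.0226] y [-0.0258  0.0305] 33
```

View pics/c14.png

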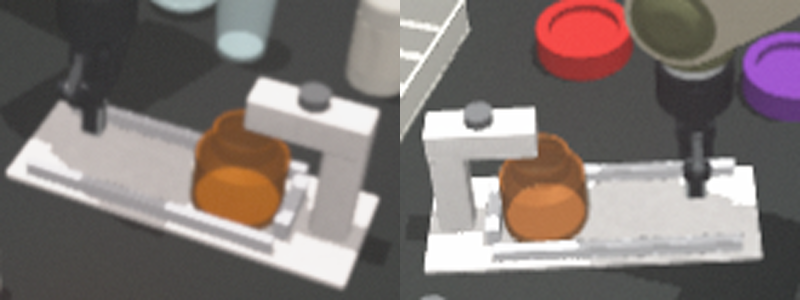

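Last picture: the jar stands upright between the rails, against the stop and under the outlet (left panel (240,175), right panel (545,190)), with the gripper clear behind it. The stop face and arm edge measured in the same frame put the jar about 1 mm from home. I'll raise the arm, do a final numeric check and hand in.

```bash
python3 -m crank '{"hand":[255,255,255,255,255],"translation":[[-0.02,0,0],[-0.06,0,0],[-0.10,0,0],[-0.14,0,0],[-0.15,0,0]],"dr":[[0,0,0],[0,0,0],[0,0,0],[0,0,0],[0,0,0]]}' | grep -E "pos|ft_"
python3 -m crank '{"hand":[255,255,255,255,255],"translation":[[0,0,0],[0,0,0],[0,0,0],[0,0,0],[0,0,0]],"dr":[[0,0,0],[0,0,0],[0,0,0],[0,0,0],[0,0,0]]}' | grep -E "time|pos|ft_"
python3 - <<'E'
from h import *
snap("scene","sc15"); A,B=V("scene0"),V("sc15")
for n,(u0,u1,v0,v1) in dict(vial=(294,314,274,302),beaker=(396,428,162,206),bottle=(452,488,150,220)).items():
    print(n,"mean abs pixel change",np.abs(A.im[v0:v1,u0:u1].astype(int)-B.im[v0:v1,u0:u1]).mean().round(1))
C=B.cloud().reshape(-1,3); k=C[(np.hypot(C[:,0]-.6465,C[:,1]+.293)<.04)&(C[:,2]>.037)]
t=k[abs(k[:,2]-.04)<.004]; print("cap top",((t.max(0)+t.min(0))/2).round(4),"knob top z",k[:,2].max().round(3))
o=sensors.observe(); print(o["position"],o["ft_force"],o["time_s"]); env.close_job()
E
```

```text
position: [0.5186, 0.0963, 0.1591]
ft_force: [0.7, 0.1, -0.2]
time_s: 19.1
position: [0.5153, 0.0961, 0.1538]
ft_force: [0.6, -0.6, 0.1]
vial mean abs pixel change 1.5
beaker mean abs pixel change 1.6
bottle mean abs pixel change 1.3
cap top [ 0.6457 -0.294   0.0405] knob top z 0.064
[0.51528392 0.09607204 0.15394942] [ 0.05214669 -0.92360961 -0.26568409] 19.15
the job is handed in; nothing more can be done
```

The cap is lying knob up in the recess of the wide grey rest, and the open jar is pushed home against the back stop. I handed the job in at 19 s; the hand-in gives no verdict.

**Last checks**
- **Cap:** it lies flat, with its top at z of about 0.040 m, which puts its origin at about 24 mm. It is within about 1 mm of the rest's centre, and I released it after a 4 N touchdown.
- **Jar:** it is upright between the rails. The two cameras put it 2.6 and 3.3 mm short of my estimate of home. The stop face and arm edge come out about 2 mm short in the same frame, so the jar is about 1 mm from true home.
- **Vial, beaker and wash bottle:** their image patches did not change.
- **Arm:** raised clear and touching nothing.

**What disagreed or failed**
- **Missed first grasp:** the fingers actually end about 30–34 mm short of the reported TCP, and all three cameras showed it. My first grasp closed on air above the knob without disturbing the cap. I corrected for this and it held on the second try.
- **Side camera offset:** its positions differed from the other cameras by 3–5 mm, so I trusted the wrist and scene cameras or compared objects within one view.
- **Force at the stop:** the final contact showed about 23 N along the channel and an unexplained 15 N upward, after which I backed off.

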